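# Clamp a cable sleeve in the marking fixture against its hidden end stop

## Robot

A 7-joint arm with a two-finger parallel gripper is mounted at the origin on the work surface. World frame = base frame: x ahead of the robot, y to its left, z up, the work surface at z = 0. Lengths are in m, angles in rad, forces in N, time in s.
With the tool pointing down it reaches from about 0.425 to 0.925 m from the base axis. Payload 6.8 kg.
Tool frame: the origin (TCP) lies on the front face of the gripper's body, between the roots of the fingers; the fingertips stand 73 mm ahead of it and the grasp point (between the pads) lies 54 mm ahead of it (env.nose_length is the distance from the TCP to the fingertips, in m); z points along the fingers, y is the line along which they close (so a half turn about z gives the same grasp; the last joint's range is limited). The gripper opens to 85 mm and grips with 20 to 120 N. Pads are 22 mm wide; open, the fingers measure 114 mm over their backs; the gripper's body (76 mm by 85 mm) begins 54 mm behind the grasp point. The pads swing forward as they close: fully open they stand 13 mm farther back than shut.
Start: joints at [1.121, 0.477, 0.022, 1.555, -0.011, 1.109, -0.083], TCP at [0.226, -0.636, 0.304] pointing down, gripper open.
Joint ranges: [-2.96, 2.96], [-0.34, 2.1], [-1.41, 1.46], [0.24, 2.44], [-1.37, 4.51], [0.17, 1.92], [-2.96, 2.96]. Speed limits (rad/s): [2.39, 2.39, 3.14, 3.14, 3.14, 3.14, 3.14].

## Interface

Orientations are given as a unit quaternion [w, x, y, z].
In Python, from cell import env, kin, camera, calibration, job gives the robot as it stands. The module is installed in compiled form; this text tells all that it offers. Calls block until the motion is done:
- env.reach(position, orientation): joint-space move of the TCP to a pose.
- env.movel(position, velocity=0.15, rot=None, stop_force=None): straight line of the TCP; rot=None keeps the orientation; velocity is the mean speed in m/s. With stop_force (N) it stops when the force on the tool has changed by that much, and returns True; else False.
- env.goto_joints(angles): joint-space move.
- env.grip(opening, f_grip=None): finger opening in m; f_grip is the grip in N (None keeps the last); returns when the fingers have stopped.
- env.dwell(seconds).
- kin.inverse_kinematics(position, orientation): joint angles nearest the present ones, or None.
- env.get_state(): the state.
- camera(name): name is "scene" or "top"; returns (picture, depth): 480x640x3 uint8, blue, green, red; 480x640 float32, m along the optical axis (not along the pixel's ray), 0 where there is no reading.
- calibration(name): a dict with "fx", "fy", "cx", "cy" (pixels), "rvec" (rotation vector, rad) and "tvec" (3), from world to camera coordinates, as OpenCV has them. Camera axes: x right, y down, z forward; pixel columns grow to the right and rows downward; lengths in m; the calibration is good to about 2 mm. A picture is of the moment at which its call begins. calibration takes no time and is no camera call.
A pose or a line that the arm cannot do raises env.PlanningError and nothing moves.
- job.job_done(): hands the job in; it is judged then, once.
The state is a dict: "time": time; "qpos": joint angles; "joint_velocities": joint speeds; "joint_torque": joint torques, N m; "tcp_pos": TCP position; "orientation": TCP orientation; "force": force on the tool from outside, world axes, zero at the start; "torque": the same for the moment, N m; "opening": finger opening in m; "gripper_force": force on a finger pad.
Only numpy, scipy, OpenCV 4.12 (cv2) and the standard library are available. Lean on these libraries where they do the work, as an engineer would, in place of code of your own. Each camera call takes 0.05 s, during which the arm holds its last target. There are 200 camera calls.

## Task

Take the sleeve with the orange bands from the rack and lay it in the V bed of the marking fixture, between the slide and the yellow hood. Then move the slide by its red grip to push the sleeve into the hood until you feel it meet the hidden end stop, and leave it held lightly between the slide's pad and that stop (some 5 to 10 newtons on the sleeve; it cracks if squeezed hard), with the slide let go. Leave the other sleeves and everything else where they are.

Things in the scene. Friction and masses are not known exactly. Their poses are not given: they have to be found in the camera images.
- sleeve_orange: white plastic tube sleeve with orange bands round both ends, lying in the rack; rigid, 110 long, 40 outer diameter, thin-walled, about 0.12 kg. Origin at its centre, on its axis; x along its length. This is the one to load; either way round will do.
- sleeve_blue: white plastic tube sleeve with blue bands round both ends, lying in the rack; rigid, 110 long, 40 outer diameter, thin-walled, about 0.12 kg. Origin at its centre, on its axis; x along its length. Stays in the rack.
- sleeve_green: white plastic tube sleeve with green bands round both ends, lying in the rack; rigid, 110 long, 40 outer diameter, thin-walled, about 0.12 kg. Origin at its centre, on its axis; x along its length. Stays in the rack.
- rack: fixed grey board 150 x 250 x 10 with three places in a row along its y, 80 apart; sleeves lie along its x in pairs of small V supports (at x = +-42, each 14 long; the 70 between them is open below the sleeve). Origin: centre of its underside; the sleeves' axes lie 42 above it. Which sleeve is in which place varies.
- fixture: fixed end-marking fixture: grey base plate 150 wide (x) and 12 thick, from y = -220 to +180, with a V bed along its y. Origin on the underside, on the bed's centre line. A lying sleeve's axis is 46 above the underside (its top at 66). The V is 37 wide over all, so fingers can pass beside it down to 22 above the underside. Two low guide rails, tops at 22, at x = +-60.
- bed (a point): point on the axis that a sleeve has when it lies in the V bed, midway in the free stretch between slide and hood (10 towards -y from the fixture's origin, 46 up). Axes as the fixture: y along the bed towards the hood. Lay the sleeve with its centre within 25 of this point.
- hood: yellow box over the far (+y) end of the bed, 86 wide, from y = 85 to 175 and up to 86 above the fixture's underside; open towards the slide with a mouth 62 wide, 33 high above the sleeve axis. Its origin and axes are those of the fixture.
- hood_mouth (a point): middle of the hood's mouth, on the sleeve axis. A rigid steel end stop stands inside it, on the sleeve's axis; its face is somewhere 10 to 60 behind the mouth (a different depth each time, not measured) and does not give.
- slide: black slide that straddles the bed and moves along the fixture's y (travel 190); stiff, about 6 N to move, and stays where it is left. It pushes with a round black rubber pad, 34 in diameter, that gives about 1 mm per 8 N. Origin: centre of the pad's face, on the sleeve axis; y towards the hood.
- slide_grip (a point): middle of the top of the slide's red grip: an upright block 24 along the track (y), 60 across (x), standing 50 above the black plate, its centre 35 behind the pad face, top 78 above the sleeve axis. The black plate below it is 50 along y, its top 28 above the sleeve axis.
- tape: roll of yellow tape lying flat, 90 diameter, 24 high; leave alone.
- screwdriver: screwdriver with red handle, 200 long; leave alone.
- pen_cup: black cup, 76 diameter, 95 high; leave alone.
- spool: blue spool, 90 diameter, 56 high; leave alone.
- gauge_bar: flat steel bar 150 x 30 x 12 with a red band; leave alone.

How it is judged:
By the outcome, as a careful person would: the job done as asked, in the order asked, and still so for the second after the job is handed in, with the robot touching nothing.
It also fails if it takes over 72 s, if anything falls off the work surface, if the arm or the gripper's body presses on something with over 40 N, if the wrist force passes 120 N, or if a joint passes its speed limit or range.

## Working session

There is one attempt and no reset: what is moved stays moved. The work goes in short steps, each a Python script; the robot and the scene stay as the last script left them, time stands still between calls to the robot, and variables do not carry over. Pictures are saved under pics/ and viewed, at most 10 in all, crops included, and the job is handed in when it is done.

```bash
mkdir -p pics; cat > h.py <<'E'
import numpy as np, cv2
from cell import env, kin, camera, calibration, job
def cloud(name):
    im,d=camera(name); c=calibration(name)
    R,_=cv2.Rodrigues(np.array(c["rvec"],float)); t=np.array(c["tvec"],float).ravel()
    v,u=np.mgrid[:480,:640]
    P=np.stack([(u-c["cx"])/c["fx"]*d,(v-c["cy"])/c["fy"]*d,d],-1)
    W=(P-t)@R
    W[d==0]=np.nan
    return im,W
E
python3 - <<'E'
from h import *
for n in ("top","scene"):
    im,W=cloud(n); cv2.imwrite(f"pics/{n}0.png",im); np.save(f"{n}0.npy",W)
    c=calibration(n);R,_=cv2.Rodrigues(np.array(c["rvec"],float));print(n,-R.T@np.ravel(c["tvec"]),np.isnan(W[...,0]).mean())
print(env.get_state())
E
```

```text
top [0.36971954 0.10867283 1.40121814] 0.003896484375
scene [1.300007   0.86834237 1.06890547] 0.006471354166666667
{'time': 0.1, 'qpos': array([ 1.12087147,  0.4777355 ,  0.02235296,  1.55637602, -0.01149231,
        1.10927699, -0.08308173]), 'joint_velocities': array([-9.94562251e-04, -6.26230082e-04,  1.29768275e-03, -2.87931277e-03,
       -1.18267418e-03, -7.31235416e-05,  3.26806168e-04]), 'joint_torque': array([ 4.54956302e-03, -5.97758532e+01,  1.61379363e+00, -2.81953311e+01,
        1.28400096e-02,  5.05589240e-03, -2.19507774e-05]), 'tcp_pos': array([ 0.22611361, -0.63555536,  0.30300102]), 'orientation': array([-8.07589202e-04,  9.85426897e-01,  1.70097428e-01, -2.07173768e-04]), 'force': array([ 0.85438809,  0.93641771, -1.07051271]), 'torque': array([-0.01275981, -0.01710594, -0.01207681]), 'gripper_force': 0.0, 'opening': 0.08545975806868095}
```

View pics/top0.png

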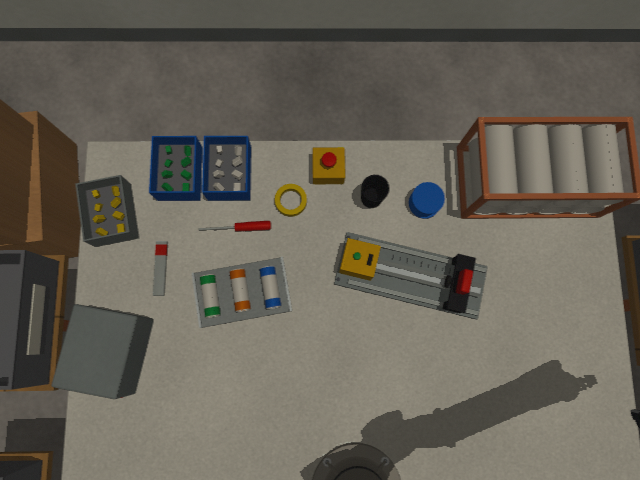

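View pics/scene0.png

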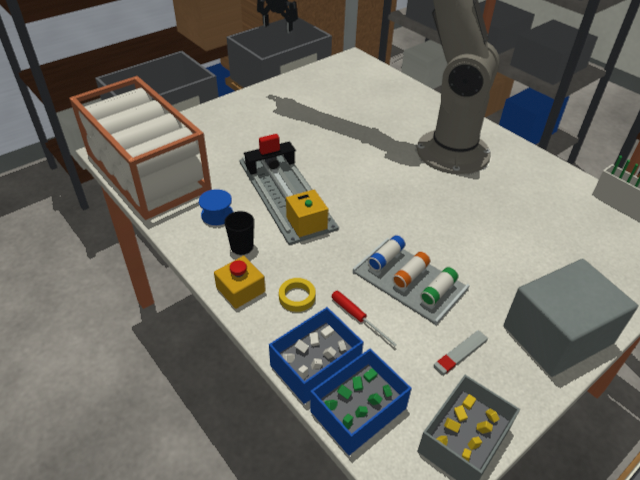

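The top view shows the orange sleeve in the middle of the rack at (240,290). The hood is at (359,258), the slide's red grip at (465,281), and the V bed runs between them. Next I'll measure these from depth.

```bash
python3 - <<'E'
from h import *
im=cv2.imread("pics/top0.png");W=np.load("top0.npy");hsv=cv2.cvtColor(im,cv2.COLOR_BGR2HSV)
v,u=np.mgrid[:480,:640]
def box(a,b,c,d): return (u>=a)&(u<=c)&(v>=b)&(v<=d)
H,S,V=hsv[...,0],hsv[...,1],hsv[...,2]
def rect(m,n):
    P=W[m]; r=cv2.minAreaRect(P[:,:2].astype(np.float32)*1000); print(n,m.sum(),"z",np.nanpercentile(P[:,2],[5,50,95]).round(4),"mean",P[:,:2].mean(0).round(4),"rect",r);return P
z=W[...,2]
m=box(222,258,258,322)&(z>.045)
rect(m,"sleeve")
o=(H>5)&(H<18)&(S>130)&(z>.035)
for b in ((222,262,258,288),(222,292,258,322)): rect(box(*b)&o,"band")
rect(box(330,225,390,290)&(z>.078)&(z<.095),"hood top")
rect(box(440,250,490,310)&(z>.11),"grip")
rect(box(440,240,490,320)&(z>.066)&(z<.085),"slide plate")
rect(box(325,225,495,325)&(z>.007)&(z<.03),"base")
rect(box(325,225,495,325)&(z>.007),"base all")
rect(box(185,250,300,335)&(z>.006),"rack")
E
```

```text
sleeve 614 z [0.0484 0.0581 0.0642] mean [0.5115 0.2972] rect ((511.9126892089844, 298.2050476074219), (110.17198944091797, 39.64444351196289), 9.983992576599121)
band 120 z [0.0484 0.0583 0.0645] mean [0.5539 0.3048] rect ((553.6279907226562, 306.5251770019531), (21.674373626708984, 39.58685302734375), 7.739329814910889)
band 122 z [0.0484 0.0581 0.0642] mean [0.4706 0.2906] rect ((470.4815673828125, 292.3158264160156), (21.769338607788086, 39.86783218383789), 10.335931777954102)
hood top 1085 z [0.0808 0.0854 0.0898] mean [ 0.5886 -0.0189] rect ((589.0093383789062, -18.92292022705078), (89.60028076171875, 86.63951110839844), 75.73780822753906)
grip 239 z [0.1142 0.1225 0.127 ] mean [ 0.5202 -0.2801] rect ((520.4158935546875, -281.9052429199219), (25.676769256591797, 58.66870880126953), 75.68172454833984)
slide plate 796 z [0.0687 0.0733 0.0784] mean [ 0.5185 -0.2775] rect ((521.0715942382812, -282.36175537109375), (52.305938720703125, 150.7439727783203), 74.99832153320312)
base 5009 z [0.008  0.0137 0.0263] mean [ 0.546  -0.1659] rect ((552.5728759765625, -164.68527221679688), (467.691650390625, 275.3714599609375), 89.00724029541016)
base all 7794 z [0.0085 0.0202 0.0895] mean [ 0.5478 -0.161 ] rect ((552.5728759765625, -164.68527221679688), (467.691650390625, 275.3714599609375), 89.00724029541016)
rack 4775 z [0.0068 0.0135 0.0626] mean [0.5077 0.2965] rect ((509.87823486328125, 294.2931823730469), (307.2326965332031, 230.57656860351562), 89.41130828857422)
```

```bash
cat >> h.py <<'E'
def q(yaw): 
    return [0.0,float(np.cos(yaw/2)),float(np.sin(yaw/2)),0.0]   # Rz(yaw)*Rx(pi)
FY=np.radians(75.45); d=np.array([np.cos(FY),np.sin(FY)]); HC=np.array([.589,-.0189])
def fx(y,x=0): return HC+(y-.130)*d+x*np.array([d[1],-d[0]])
SY=np.radians(9.8); SC=np.array([.512,.298])
E
python3 - <<'E'
from h import *
B=fx(-.010); print(B,fx(-.142))
for p,y in ((SC,SY),(B,FY),(fx(-.142),FY),(fx(-.142),FY-np.pi/2),(fx(-.142),FY+np.pi/2)):
    print(kin.inverse_kinematics([*p,.25],q(y)))
env.grip(.06,20)
env.reach([*SC,.22],q(SY))
env.movel([*SC,.13],velocity=.15)
print(env.movel([*SC,.095],velocity=.05,stop_force=8))
env.grip(.03,20)
s=env.get_state(); print(s['time'],s['tcp_pos'],s['opening'],s['gripper_force'],s['force'])
env.movel([*SC,.13],velocity=.05); env.movel([*SC,.25],velocity=.2)
s=env.get_state(); print(s['time'],s['tcp_pos'],s['opening'],s['gripper_force'],s['force'])
im,W=cloud("scene"); cv2.imwrite("pics/s1.png",im[150:400,300:560])
E
```

```text
[ 0.55382853 -0.15441003] [ 0.52066686 -0.28217663]
[ 0.06374879  0.57799193 -0.95602542  1.76490014  0.53038921  1.08065287
 -2.47575844]
[ 0.50975824  0.40767404 -0.4402311   1.82932146  0.20919437  0.9502792
 -0.27517905]
[ 0.64272476  0.41893744 -0.32425802  1.79480221  0.15962233  0.9534364
 -0.00206416]
[ 0.41380336  0.39839393 -0.02883935  1.81124836  0.01393286  0.93214552
 -1.44582619]
[ 0.85182086  0.46594418 -0.60412206  1.7803012   0.30989943  0.99146208
  1.44257101]
False
5.8 [0.5120665  0.29904435 0.09567713] 0.039114487033060745 22.782243490219116 [-0.58729697  2.46284397  2.54041166]
7.4 [0.51160947 0.29730443 0.24882049] 0.03915645037554692 22.493314146995544 [ 0.59976046 -0.36429853 -2.19869121]
```

View pics/s1.png

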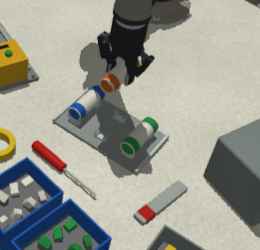

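The crop shows the orange sleeve held between the fingers, with its band at crop (110,82). The blue and green sleeves are still in the rack. Now I'll carry it to the bed.

```bash
python3 - <<'E'
from h import *
B=fx(-.010); s=env.get_state(); q0=s['qpos']
c=[(np.abs(np.array(j)-q0).max(),y) for y in (FY,FY-np.pi) if (j:=kin.inverse_kinematics([*B,.25],q(y))) is not None]
print(c); y=min(c)[1]
env.reach([*B,.25],q(y))
env.movel([*B,.12],velocity=.15)
st=env.movel([*B,.096],velocity=.02,stop_force=5)
s=env.get_state(); print(st,s['time'],s['tcp_pos'],s['orientation'],s['force'],s['opening'])
im,W=cloud("scene"); cv2.imwrite("pics/s2.png",cv2.resize(im[120:260,220:360],None,fx=3,fy=3))
E
```

```text
[(np.float64(1.8116949432640341), np.float64(1.3168509206297216)), (np.float64(1.5621170736747443), np.float64(-1.8247417329600715))]
True 11.0417 [ 0.55447011 -0.15458818  0.10031558] [ 2.18514125e-04 -6.11927457e-01  7.90913622e-01 -6.18524964e-04] [ 1.29775781 -1.02934265 -0.50178802] 0.03924144207544404
```

View pics/s2.png

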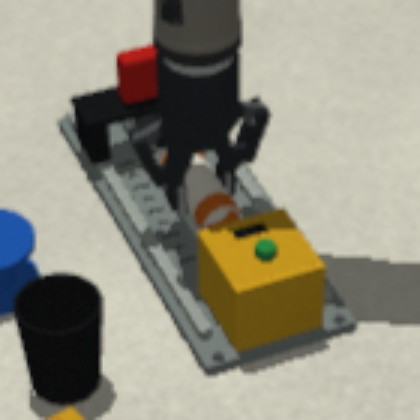

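The crop shows the sleeve seated in the V just short of the hood. Contact came at the expected height, about 4 mm above its height in the rack. I'll release it, check, and move over the grip.

```bash
python3 - <<'E'
from h import *
B=fx(-.010)
env.grip(.06)
env.movel([*B,.13],velocity=.06); env.movel([*B,.24],velocity=.2)
G=fx(-.142); q0=env.get_state()['qpos']
c=[(np.abs(np.array(j)-q0).max(),y) for y in (FY-np.pi/2,FY+np.pi/2) if (j:=kin.inverse_kinematics([*G,.24],q(y))) is not None]
print(c); y=min(c)[1]
env.reach([*G,.24],q(y)); env.grip(.05)
s=env.get_state(); print(s['time'],s['tcp_pos'],s['force'])
im,W=cloud("top"); cv2.imwrite("pics/t3.png",cv2.resize(im[220:330,320:500],None,fx=3,fy=3))
im2,W2=cloud("scene"); cv2.imwrite("pics/s3.png",cv2.resize(im2[110:260,220:370],None,fx=3,fy=3))
hsv=cv2.cvtColor(im,cv2.COLOR_BGR2HSV);H,S=hsv[...,0],hsv[...,1]
m=(H>5)&(H<18)&(S>130)&(W[...,2]>.04)&(W[...,2]<.075); m[:225]=0;m[325:]=0;m[:,:330]=0;m[:,495:]=0
n,l,st,_=cv2.connectedComponentsWithStats(m.astype(np.uint8))
for i in range(1,n):
    if st[i,4]>15:
        P=W[l==i][:,:2]; r=P.mean(0)-HC; print(st[i],"fixture y",r@d+.13,"x",r@np.array([d[1],-d[0]]))
E
```

```text
[(np.float64(1.6054604838248399), np.float64(-0.2539454061651749)), (np.float64(4.021750808161799), np.float64(2.887647247424618))]
14.4667 [ 0.52083731 -0.2817975   0.23991184] [0.77614824 0.56905215 0.24009422]
[390 261  11  16 115] fixture y 0.03199759010272116 x -0.002640884138114341
[421 268  11  16 118] fixture y -0.05182926044992961 x -0.0019576922099447534
```

View pics/t3.png

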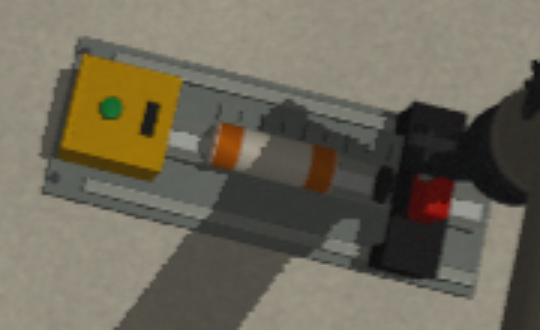

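View pics/s3.png

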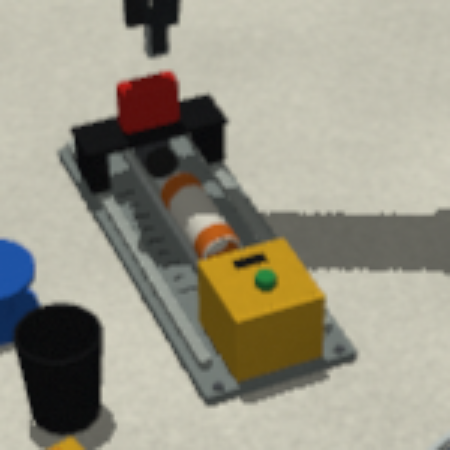

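The top crop shows the sleeve straight in the V, with its centre at fixture y about -10 mm. The red grip is at crop (430,198), with the gripper above and behind it. Now I'll grip it and push.

```bash
python3 - <<'E'
from h import *
G=fx(-.142)
def show(t):
    s=env.get_state(); f=s['force'];p=s['tcp_pos'];r=p[:2]-HC
    print(t,round(s['time'],2),"y",round((r@d+.13)*1e3,2),"x",round(r@[d[1],-d[0]]*1e3,2),"z",p[2].round(4),"Fy",(f[:2]@d).round(2),"Fx",(f[:2]@[d[1],-d[0]]).round(2),"Fz",f[2].round(2),"op",s['opening'].round(4)); return s
show("above")
env.movel([*G,.175],velocity=.15); print(env.movel([*G,.159],velocity=.05,stop_force=8)); show("down")
env.grip(.015,40); show("gripped")
for y in (-.110,-.075,-.060):
    print(env.movel([*fx(y),.159],velocity=.04,stop_force=25)); show("mv")
E
```

```text
Traceback (most recent call last):
AttributeError: 'float' object has no attribute 'round'
```

```bash
cat >> h.py <<'E'
def show(t):
    s=env.get_state(); f=s['force'];p=s['tcp_pos'];r=p[:2]-HC; e=np.array([d[1],-d[0]])
    print(t,"t %.2f y %.2f x %.2f z %.1f  Fy %.2f Fx %.2f Fz %.2f op %.4f"%(s['time'],(r@d+.13)*1e3,r@e*1e3,p[2]*1e3,f[:2]@d,f[:2]@e,f[2],s['opening'])); return f[:2]@d
E
python3 - <<'E'
from h import *
G=fx(-.142)
show("above")
env.movel([*G,.175],velocity=.15); print(env.movel([*G,.159],velocity=.05,stop_force=8)); show("down")
env.grip(.015,40); show("gripped")
for y in (-.110,-.075,-.060):
    print(env.movel([*fx(y),.159],velocity=.04,stop_force=25)); show("mv")
E
```

```text
above t 14.57 y -141.77 x 0.07 z 240.0  Fy -0.38 Fx -0.10 Fz -0.61 op 0.0499
False
down t 15.62 y -141.99 x -0.14 z 158.8  Fy 0.01 Fx 0.70 Fz -0.09 op 0.0500
gripped t 15.96 y -141.94 x 0.14 z 159.3  Fy 0.52 Fx -0.37 Fz 2.28 op 0.0236
False
mv t 16.91 y -111.43 x 0.08 z 159.4  Fy -5.27 Fx -1.26 Fz 2.60 op 0.0237
False
mv t 17.93 y -76.42 x 0.06 z 159.4  Fy -6.02 Fx -0.03 Fz 3.71 op 0.0237
False
mv t 18.46 y -60.82 x 0.05 z 159.3  Fy -3.91 Fx -1.44 Fz 4.79 op 0.0234
```

```bash
python3 - <<'E'
from h import *
show("pre")
print(env.movel([*fx(.012),.159],velocity=.012,stop_force=8)); 
show("stop")
for i in range(3): env.dwell(.1); show("")
E
```

```text
pre t 18.46 y -60.82 x 0.05 z 159.3  Fy -3.91 Fx -1.44 Fz 4.79 op 0.0234
True
stop t 22.57 y -6.06 x -0.04 z 159.4  Fy -1.44 Fx -0.38 Fz 4.02 op 0.0236
 t 22.68 y -6.11 x -0.06 z 159.3  Fy -0.55 Fx -0.49 Fz 4.04 op 0.0235
 t 22.77 y -6.17 x -0.03 z 159.4  Fy 0.23 Fx 0.60 Fz 3.87 op 0.0237
 t 22.88 y -6.28 x -0.05 z 159.3  Fy 1.70 Fx 0.43 Fz 4.35 op 0.0236
```

```bash
python3 - <<'E'
from h import *
s=env.get_state(); y0=(s['tcp_pos'][:2]-HC)@d+.13
def F():
    a=[]; b=[]
    for i in range(6):
        env.dwell(.02); s=env.get_state(); a.append(s['force'][:2]@d); b.append((s['tcp_pos'][:2]-HC)@d+.13)
    return -np.mean(a),np.mean(b)*1e3
print(F())
y=y0
for k in range(14):
    y+=.0003
    env.movel([*fx(y),.159],velocity=.005); f,p=F()
    print("cmd %.2f y %.2f push %.2f"%(y*1e3,p,f))
    if f>11: break
show("end")
E
```

```text
(np.float64(-0.8883555994269033), np.float64(-6.2692894440540785))
cmd -5.98 y -6.25 push 0.30
cmd -5.68 y -6.21 push 1.60
cmd -5.38 y -6.20 push 1.64
cmd -5.08 y -6.20 push 2.67
cmd -4.78 y -6.16 push 3.42
cmd -4.48 y -6.15 push 4.34
cmd -4.18 y -6.13 push 4.84
cmd -3.88 y -6.08 push 5.65
cmd -3.58 y -6.08 push 6.23
cmd -3.28 y -6.05 push 6.54
cmd -2.98 y -6.04 push 7.19
cmd -2.68 y -6.03 push 7.84
cmd -2.38 y -6.00 push 9.19
cmd -2.08 y -5.98 push 9.71
end t 27.98 y -6.02 x -0.01 z 159.4  Fy -9.08 Fx -1.02 Fz 5.95 op 0.0239
```

```bash
python3 - <<'E'
from h import *
def F():
    a=[]; b=[]
    for i in range(6):
        env.dwell(.02); s=env.get_state(); a.append(s['force'][:2]@d); b.append((s['tcp_pos'][:2]-HC)@d+.13)
    return -np.mean(a),np.mean(b)*1e3
y=-.00208
for k in range(14):
    y+=.0003
    env.movel([*fx(y),.159],velocity=.005); f,p=F()
    print("cmd %.2f y %.2f push %.2f"%(y*1e3,p,f))
    if f>12.7: break
show("end")
E
```

```text
cmd -1.78 y -5.93 push 10.24
cmd -1.48 y -5.86 push 11.03
cmd -1.18 y -5.77 push 11.05
cmd -0.88 y -5.68 push 11.76
cmd -0.58 y -5.60 push 12.18
cmd -0.28 y -5.53 push 12.40
cmd 0.02 y -5.45 push 13.48
end t 30.43 y -5.45 x 0.02 z 159.4  Fy -13.21 Fx 0.23 Fz 5.59 op 0.0234
```

```bash
python3 - <<'E'
from h import *
for y in (-.0015,-.003,-.0042,-.005):
    env.movel([*fx(y),.159],velocity=.01); env.dwell(.1); show("unload")
env.grip(.05); env.dwell(.1); show("open")
p=env.get_state()['tcp_pos']
env.movel([p[0],p[1],.20],velocity=.06); env.movel([p[0],p[1],.30],velocity=.2)
q0=env.get_state()['qpos'].copy(); q0[0]+=-.6
P=fx(-.25); env.reach([*P,.32],q(FY-np.pi/2)); show("away")
im,W=cloud("top"); cv2.imwrite("pics/t4.png",cv2.resize(im[220:330,320:500],None,fx=3,fy=3))
im2,W2=cloud("scene"); cv2.imwrite("pics/s4.png",im2)
hsv=cv2.cvtColor(im,cv2.COLOR_BGR2HSV);z=W[...,2]
v,u=np.mgrid[:480,:640]
m=(u>330)&(u<490)&(v>225)&(v<320)&(z>.112)&(z<.135)&((hsv[...,0]<6)|(hsv[...,0]>172))&(hsv[...,1]>120)
r=cv2.minAreaRect((W[m][:,:2]*1000).astype(np.float32)); print(r,(np.array(r[0])/1000-HC)@d+.13)
E
```

```text
unload t 30.82 y -5.56 x 0.00 z 159.3  Fy -10.03 Fx -0.06 Fz 7.08 op 0.0233
unload t 31.23 y -5.66 x 0.01 z 159.3  Fy -5.98 Fx -1.51 Fz 6.30 op 0.0238
unload t 31.59 y -5.85 x 0.05 z 159.3  Fy -4.27 Fx -1.57 Fz 7.32 op 0.0238
unload t 31.94 y -6.05 x 0.02 z 159.3  Fy -3.01 Fx -0.72 Fz 7.29 op 0.0234
open t 32.42 y -4.98 x -0.15 z 158.8  Fy 0.57 Fx -0.10 Fz -0.25 op 0.0498
away t 34.87 y -247.86 x 0.44 z 318.9  Fy 1.16 Fx -0.28 Fz -0.03 op 0.0501
((555.0822143554688, -151.13265991210938), (24.120637893676758, 60.97322463989258), 75.68338012695312) -0.006512784518532599
```

View pics/t4.png

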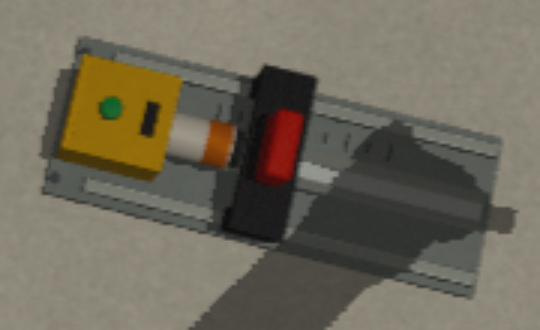

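View pics/s4.png

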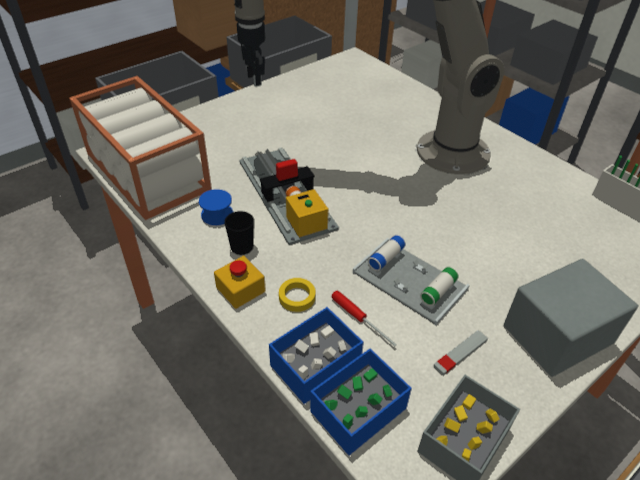

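The top crop shows the sleeve inside the hood with the slide's pad against its rear end, at about (235,145). The scene view shows the arm clear of everything, and the blue and green sleeves and the other items look to be where they were. The force log shows breakaway at friction plus roughly 5 N, then the pad compressing. The slide was released without being pulled back.

```bash
python3 -c "
from h import *
print(job.job_done())"
```

```text
the job is handed in; nothing more can be done
None
```

The job is handed in at about 35 s: the orange-banded sleeve is in the hood against the end stop, held by the released slide at an estimated 5–6 N (worked out from the push forces, not measured after release).

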